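Tighten the corner nut of an upturned footstool

ROBOT

A 6-joint arm with a two-finger parallel gripper is mounted at the origin on the work surface. World frame = base frame: x ahead of the robot, y to its left, z up, the work surface at z = 0. Lengths are in mm, angles in rad, forces in N, time in s.
With the tool pointing down it reaches from about 275 to 825 mm from the base axis. Payload 5.2 kg.
Tool frame: the origin (TCP) lies on the centre line of the jaws, within the pads' length; the fingertips stand 14 mm ahead of it and the grasp point (between the pads) lies 5 mm behind it (manip.tip_reach is the distance from the TCP to the fingertips, in mm); z points along the fingers, x is the direction in which the jaws open and shut, and the axes are right-handed (so a half turn about z gives the same grasp; the last joint's range is limited). The gripper opens to 93 mm and grips with 3 to 60 N. Pads are 15 mm wide; open, the fingers measure 128 mm over their backs; the gripper's body (75 mm by 188 mm) begins 65 mm behind the grasp point.
Start: joints at [1.122, 0.259, 1.535, -0, 1.348, -0.203], TCP at [133.81, 533.479, 232.653] pointing down, gripper open.
Joint ranges: [-3.14, 3.14], [-0.91, 2.08], [0.19, 2.58], [-1.22, 4.36], [0.22, 2.71], [-3.12, 3.12]. Speed limits (rad/s): [2.57, 2.57, 3.14, 3.14, 3.14, 3.14].

INTERFACE

Orientations are given as a rotation vector (axis times angle).
In Python, from plant import get_obs, capture, job, manip gives the robot as it stands.
- The arm moves only by the shell command python3 -m handwheel 'ROWS' [FORCE]. ROWS is JSON, a list of rows, each an object of numbers: "gripper": the gripper's target within -1 to 1 (fully open at 1, half-way at 0, shut at -1); "tx", "ty", "tz": the shift along the world's x, y, z in units of 40 mm (1.0 is 40 mm); "turn": the turn about the world's z in degrees. A call has 1 to 8 rows; each row shifts and turns the commanded pose from where the row before left it; what a row does not reach is not made up. A row lasts 1/8 s, in which the tool goes at most 62.5 mm and 10.7 degrees, less where a joint would pass 70% of its speed; a pose out of reach is approached as far as the arm can. A call is refused whole if a number of a shift passes 1 or a number of a turn 10.7, either way. A call with a gripper value outside its range is refused whole. The fingers move at their own pace and stop on an object; FORCE is the grip in N (left out, the last holds). Time passes only in rows, so rows that do not move let the fingers close. It gives the time, the measured TCP pose, the force and the opening at its end, in the units of the state.
- get_obs(): the state, without advancing time (a new reading comes with each control period).
- capture(name): name is "scene" or "top"; returns a dict with "frame" (384x512x3 uint8, blue, green, red), "fx", "fy", "cx", "cy" (pixels), "R" (3x3) and "t" (3): a world point X has camera coordinates R X + t. Camera axes: x right, y down, z forward; pixel columns grow to the right and rows downward; lengths in mm; the calibration is good to about 2 mm. A picture is of the moment at which its call begins. There is no depth.
- job.close_job(): hands the job in, once; it reports no verdict.
The state is a dict: "clock": time; "joint_pos": joint angles; "qvel": joint speeds; "joint_torque": joint torques, N m; "tcp_pos": TCP position; "tcp_rot": TCP orientation; "ft_force": force on the tool from outside, world axes, zero at the start; "torque": the same for the moment, N m; "opening": finger opening in mm.
Only numpy, scipy, OpenCV 4.12 (cv2) and the standard library are available. Lean on these libraries where they do the work, as an engineer would, in place of code of your own. Each camera call takes 0.05 s, during which the arm holds its last target. There are 200 camera calls.

TASK

The footstool lies upside down on the coffee table with the hexagonal nut in its bare corner still loose. With the big ring of the spanner pushed well down over it, tighten that nut clockwise, lifting and reseating the spanner for each short swing between the side rails, until it comes up firm at its stop: snug but not over-tightened, fingers off the nut, and without forcing the spanner or the arm against the rails. Then lift the spanner off and lay it flat on the table beside the stool, leaving everything else where it is.

Things in the scene. Friction and masses are not known exactly. Their poses are not given: they have to be found in the camera images.
- stool: Upturned square footstool of brown wood, fixed. Origin: centre of its underside, on the table; z up. Panel 300 x 300 x 18 mm with side rails round its edge, tops 65 mm above the table. Three corners carry a wooden foot (36 mm thick, up to z = 94 mm, axes 95 mm from the centre in x and y); the fourth, at x = y = +95 mm, has a 3 mm steel plate with a 15 mm stud and the hex nut instead.
- aprons: The stool's four side rails, in one piece: 15 mm thick, 47 mm high, stool axes, origin at the centre of the panel's upper face. The nut's axis is 40 mm from the inner faces of the rails at +x and +y: a handle can swing only between pointing (nut to hand) along stool -y and, clockwise, along -x; the rails stop it about 7 degrees past either. Do not press them with over 25 N.
- nut_top (a point): Centre of the top of the loose hex nut: steel, 32 mm across flats, 16 mm high (the upper 4 mm chamfered, a round cone narrowing from 31 to 25 mm), on the corner plate; top 37 mm above the table; the stud stands 8 mm out of it. z up; x is normal to one of the six flats (flats face every 60 degrees from x). It turns with the nut.
- nut (a joint): Angle of the nut on its thread, rad, growing as it is tightened (clockwise from above); 0 is the stop. It starts 1.85 to 2.18 rad short. Running friction about 0.25 N m. At 0 a seated spanner can lie with its handle (big to small ring) pointing to 200 degrees in the stool's frame (0 = stool x, counter-clockwise), 20 degrees short of parallel to the +y rail.
- insert (a joint): Springy wind-up of the threaded insert under the nut, rad, clockwise positive, 0 unloaded, 8 N m per rad: it shows the torque on the nut and adds to the nut's turn. At the stop 0.07 rad (0.56 N m, about 7 N at the handle's middle) counts as snug; above 0.20 rad (1.6 N m) the thread is stripped.
- wrench: Double-ended cranked ring spanner, plain steel, 0.3 kg, 201 mm long, loose. Origin: midway between its rings, in the plane of their undersides (on the table as it lies); z up, x towards the big ring. Ring centres at x = +-77.5 mm; rings 14 mm high. Handle straight for x = -43 to 43 mm, 14 mm wide, 12 mm high, its middle 36 mm above the undersides. Small ring 37 mm over its outer corners.
- big_ring (a point): Centre of the big ring's hexagonal opening, in the plane of its underside: 33.6 mm across flats (1.6 mm more than the nut: about 5 degrees of play either way), 45.6 mm over outer flats, 53 mm over corners. Spanner axes: flats every 60 degrees from the spanner's x. Fully seated on the nut it lies 16 mm below nut_top.
- wrench_grip (a point): Middle of the spanner's handle (36 mm above the undersides, midway between the rings): where to grip it from above, fingers closing along the spanner's y.
- washer: Loose flat steel washer, 32 mm across, 4 mm thick, lying on the stool's panel near the middle; leave it. Origin at its underside.
- screwdriver: Screwdriver lying on the table; leave it. Origin at its underside.
- mug: Teal mug, 84 mm across, 95 mm high; leave it. Origin at its underside.
- remote: Black TV remote, 45 x 170 x 18 mm; leave it. Origin at its underside.
- bolt: Spare bolt standing on its head, 22 mm across, 58 mm high; leave it. Origin at its underside.
There are look-alikes about, which are no part of the job. Several things have the shape of the wrench; the one meant has the colours described above.

How it is judged (in metres and radians):
On the way, in this order (a step that is already met when the one before it is completed fails the run):
1. the big ring is seated over the still loose nut (horizontal distance between big_ring and nut_top below 0.004 m and z of big_ring in the frame of nut_top below -0.009 m and angle between wrench's own z axis and vertical below 0.2 rad and value of joint nut below -1.5 rad), for 0.1 s.
2. the nut is at its stop and pulled up snug (at least 0.56 N m) with the big ring on it (horizontal distance between big_ring and nut_top below 0.004 m and z of big_ring in the frame of nut_top below -0.009 m and value of joint nut above -0.05 rad and value of joint insert above 0.07 rad), for 0.1 s.
At the end, for the whole second after the job is handed in: The nut is within 0.09 rad (5 degrees) of its stop after having been pulled up snug, and the spanner lies still and flat (within 6 mm and 0.06 rad) on the table, off the stool (value of joint nut above -0.09 rad and height (world z) of each of wrench, big_ring below 0.006 m and angle between wrench's own z axis and vertical below 0.06 rad and linear speed of wrench below 0.02 m/s); the robot touches nothing.
It fails at once if the nut is over-tightened (insert wound up beyond 0.20 rad, 1.6 N m) (value of joint insert above 0.2 rad).
It fails at once if the nut is turned hard the wrong way (1.6 N m) (value of joint insert below -0.2 rad).
It fails at once if the spanner, arm or fingers press a side rail with more than 25 N (contact force between any of wrench, the arm, the fingers and aprons above 25 N).
It fails at once if the fingers touch the nut (contact force between the fingers and nut above 2 N).
It fails at once if a bystander is moved by more than 30 mm (distance of any of washer, screwdriver, mug, remote, bolt from where it was at the start of the episode above 0.03 m).
It also fails if it takes over 72 s, if anything falls off the work surface, if the arm or the gripper's body presses on something with over 40 N, if the wrist force passes 120 N, or if a joint passes its speed limit or range.

## Working session

There is one attempt and no reset: what is moved stays moved. The work goes in short steps, Python scripts to look and compute and a shell command to move; the robot and the scene stay as the last step left them, time stands still between calls to the robot, and variables do not carry over. Pictures are saved under pics/ and viewed, about 8 in all and at most 12, crops included, and the job is handed in when it is done.

```bash
ls; mkdir -p pics; python3 - <<'E'
from plant import get_obs,capture,manip
import cv2,numpy as np,pickle
o=get_obs();print({k:np.round(v,3).tolist() for k,v in o.items()})
for n in("scene","top"):
    c=capture(n);cv2.imwrite(f"pics/{n}0.png",c["frame"]);pickle.dump(c,open(f"{n}0.pkl","wb"))
    R=np.array(c["R"]);print(n,c["fx"],c["cx"],c["cy"],np.round(-R.T@c["t"]),np.round(R,3).tolist())
a=cv2.imread("pics/scene0.png");b=cv2.imread("pics/top0.png")
E
```

```text
pics
{'clock': 0.0, 'joint_pos': [1.122, 0.259, 1.536, -0.0, 1.348, -0.203], 'qvel': [0.0, 0.001, -0.002, -0.001, 0.001, -0.002], 'joint_torque': [-0.0, -43.731, -28.4, 0.072, 0.041, -0.0], 'tcp_pos': [133.579, 532.999, 231.855], 'tcp_rot': [2.476, 1.932, -0.002], 'ft_force': [0.332, 0.227, 0.704], 'torque': [0.032, -0.016, 0.076], 'opening': 92.772}
scene 403.1810336180364 256.038065995851 196.61574345742986 [ 971. -988.  672.] [[0.865, 0.501, 0.007], [0.284, -0.478, -0.831], [-0.413, 0.721, -0.556]]
top 356.31565399587686 256.8374484872141 194.53297149123512 [ 448. -167. 1067.] [[-0.004, -1.0, -0.005], [-0.998, 0.004, -0.062], [0.062, 0.004, -0.998]]
```

View pics/top0.png

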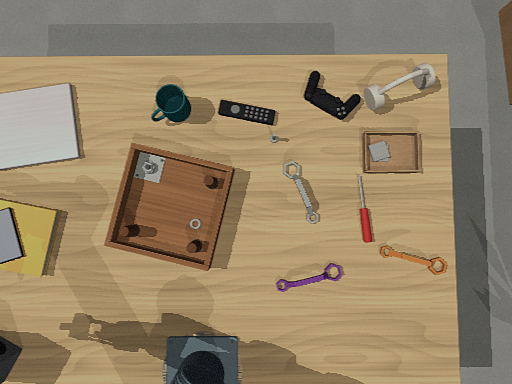

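View pics/scene0.png

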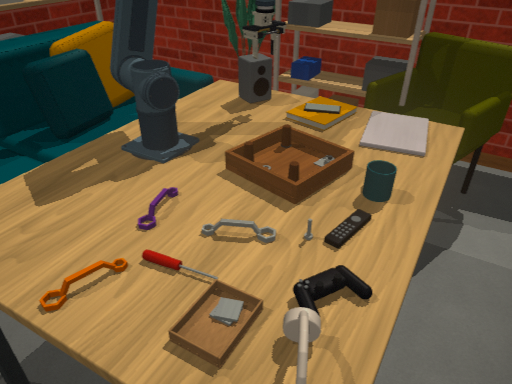

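Candidates for the spanner in the top image: steel-grey one at about (301,192), purple at (310,278) and orange at (413,260). The plain steel one is the one described, with its big ring near (292,170) and small ring near (314,217). The stool's nut corner is at about (150,168). Next is a close crop.

```bash
python3 - <<'E'
import cv2,numpy as np
b=cv2.imread("pics/top0.png");s=cv2.imread("pics/scene0.png")
def z(im,x0,y0,w,h,k):return cv2.resize(im[y0:y0+h,x0:x0+w],None,fx=k,fy=k,interpolation=cv2.INTER_CUBIC)
C=np.zeros((600,800,3),np.uint8)
def put(p,x,y):C[y:y+p.shape[0],x:x+p.shape[1]]=p
put(z(b,100,138,140,136,3),0,0)      # top stool, x3
put(z(b,276,152,54,80,5),425,0)      # top wrench x5
put(z(s,196,212,90,36,4),0,412)      # scene wrench x4
put(z(s,218,120,142,80,3),370,402-42+40-0) if 0 else put(z(s,220,122,140,62,3),370,412)
cv2.imwrite("pics/c1.png",C)
E
```

```text
(no output)
```

View pics/c1.png

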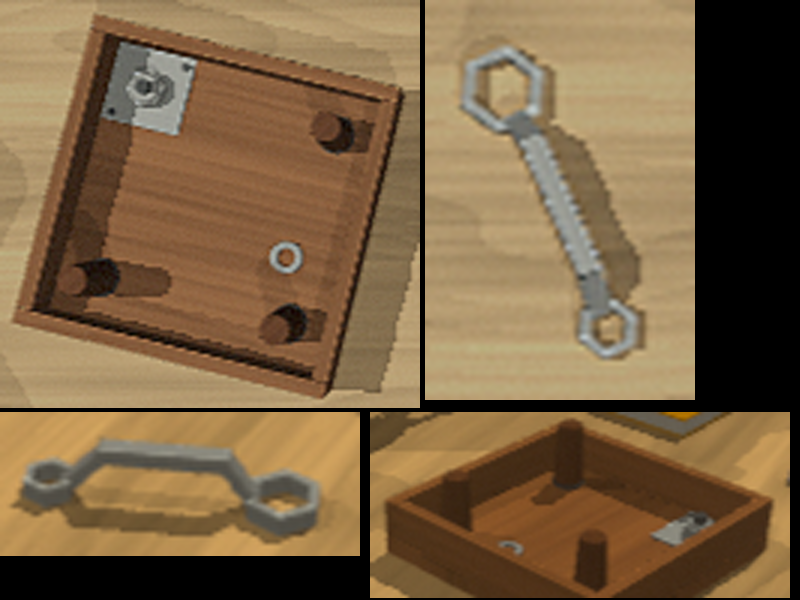

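The steel spanner is confirmed in the crop: big hex ring at about (291.3,170) and small ring at about (313,218) in the top frame. The nut's plate is in the stool's upper-left corner. Now I fit the poses from clicked points.

```bash
cat > h.py <<'E'
import numpy as np,pickle,cv2
from scipy.optimize import least_squares
def load(n):return pickle.load(open(n,"rb"))
def proj(c,X):
    X=np.atleast_2d(X);p=X@np.array(c["R"]).T+np.array(c["t"])
    return np.c_[c["fx"]*p[:,0]/p[:,2]+c["cx"],c["fy"]*p[:,1]/p[:,2]+c["cy"]]
def place(p,L):
    a=p[2];R=np.array([[np.cos(a),-np.sin(a),0],[np.sin(a),np.cos(a),0],[0,0,1]])
    return np.atleast_2d(L)@R.T+[p[0],p[1],0]
E
python3 - <<'E'
from h import *
T,S=load("top0.pkl"),load("scene0.pkl")
def u(px,x0,y0,k,ox=0,oy=0):px=np.array(px,float);return (px-[ox,oy]+.5)/k-.5+[x0,y0]
# stool top corners z=65 : (+,+),(+,-),(-,-),(-,+)
L=np.array([[150,150,65],[150,-150,65],[-150,-150,65],[-150,150,65]])
t=u([(95,15),(403,92),(325,397),(15,320)],100,138,3)
s=u([(770,498),(387,507),(570,420)],220,122,3,370,412)
# scene: nearest-camera etc: try assignment by guess
p0=np.array([450,120,np.radians(-14)])
print(np.round(proj(S,place(p0,L)),1),np.round(s,1))
r=least_squares(lambda p:(proj(T,place(p,L))-t).ravel(),p0,x_scale=[1,1,.01])
print("top only",r.x,np.degrees(r.x[2]),np.round(r.fun,1)); st=r.x
print("scene pred",np.round(proj(S,place(st,L)),1))
W=np.array([[77.5,0,14],[-77.5,0,14]])
wt=u([(503,89),(610,331)],276,152,5,425,0)
ws=u([(283,490),(49,474)],196,212,4,0,412)
f=lambda p:(proj(T,place(p,W))-wt).ravel()
g=lambda p:np.r_[f(p),(proj(S,place(p,W))-ws).ravel()]
q=np.array([448,-302,.42])
for F in(f,g):
    r=least_squares(F,q,x_scale=[1,1,.01]);print("wrench",r.x,np.degrees(r.x[2]),np.round(r.fun,1))
print("nut",place(st,[95,95,37]),"px",proj(T,place(st,[95,95,45])))
b=T["frame"];x0,y0=138,156
A=cv2.resize(b[y0:y0+25,x0:x0+25],None,fx=20,fy=20,interpolation=cv2.INTER_CUBIC)
s0=S["frame"];B=cv2.resize(s0[148:170,308:334],None,fx=11,fy=11,interpolation=cv2.INTER_CUBIC)
C=np.zeros((500,790,3),np.uint8);C[:500,:500]=A;C[:B.shape[0],502:502+B.shape[1]]=B;cv2.imwrite("pics/c2.png",C)
E
```

```text
[[348.9 145. ]
 [291.5 177.7]
 [222.5 145.1]
 [281.5 119.9]] [[353.  150.3]
 [225.3 153.3]
 [286.3 124.3]]
top only [ 4.79340918e+02  8.33856726e+01 -2.44791372e-01] -14.025512496980301 [ 0.6 -0.6  0.1 -1.3 -0.1  1.1 -0.6  0.8]
scene pred [[353.8 151.4]
 [295.2 186.2]
 [223.7 151.5]
 [284.1 124.9]]
wrench [ 5.15929987e+02 -2.95553174e+02  4.05079656e-01] 23.20935466780063 [ 0.1  0.2 -0.1 -0.2]
wrench [ 5.16219093e+02 -2.94205504e+02  4.11180486e-01] 23.558906445608443 [-0.5  0.2 -0.4 -0.4 -0.2  0.7 -0.4  0.2]
nut [[594.53239224 152.5299012   37.        ]] px [[147.77340022 166.27816844]]
```

View pics/c2.png

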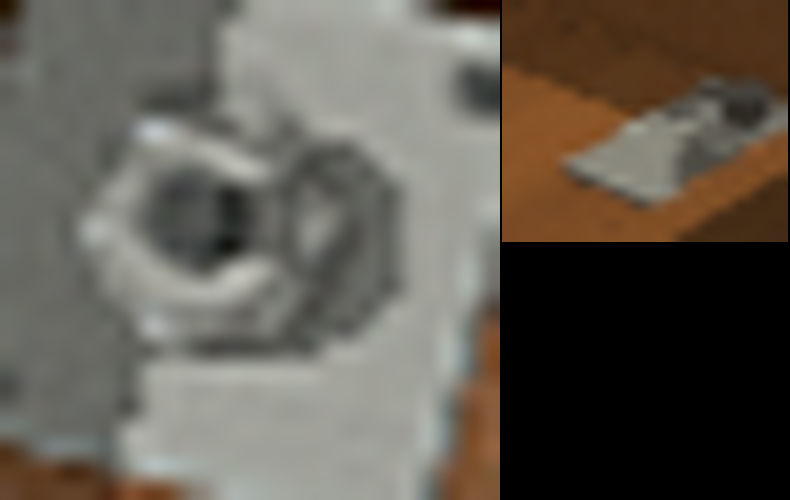

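The nut's left corner points along world +y (corners at (92,230), (155,125) and (150,330) in the crop). The flats are therefore at about 60° in world, so the seating spanner yaw is about 60°. Now I move over the spanner.

```bash
R='x'; python3 -m handwheel '[{"gripper":0,"tx":0.45,"ty":-1,"turn":4.7},{"tx":0.45,"ty":-1,"turn":4.7},{"tx":0.45,"ty":-1,"turn":4.7},{"tx":0.45,"ty":-1,"turn":4.7},{"tx":0.45,"ty":-1,"turn":4.7},{"tx":0.45,"ty":-1,"turn":4.7},{"tx":0.45,"ty":-1,"turn":4.7},{"tx":0.45,"ty":-1,"turn":4.7}]'
python3 -m handwheel '[{"gripper":0,"tx":0.46,"ty":-1},{"tx":0.46,"ty":-1},{"tx":0.46,"ty":-1},{"tx":0.46,"ty":-1},{"tx":0.46,"ty":-1},{"tx":0.46,"ty":-1},{"tx":0.46,"ty":-1},{"tx":0.46,"ty":-1}]'
```

```text
invalid input
invalid input
```

```bash
python3 -m handwheel '[{"gripper":0,"tx":0.45,"ty":-1,"tz":0,"turn":4.7},{"gripper":0,"tx":0.45,"ty":-1,"tz":0,"turn":4.7},{"gripper":0,"tx":0.45,"ty":-1,"tz":0,"turn":4.7},{"gripper":0,"tx":0.45,"ty":-1,"tz":0,"turn":4.7},{"gripper":0,"tx":0.45,"ty":-1,"tz":0,"turn":4.7},{"gripper":0,"tx":0.45,"ty":-1,"tz":0,"turn":4.7},{"gripper":0,"tx":0.45,"ty":-1,"tz":0,"turn":4.7},{"gripper":0,"tx":0.45,"ty":-1,"tz":0,"turn":4.7}]'
```

```text
clock: 1.1
tcp_pos: [277.9, 212.1, 232.5]
tcp_rot: [1.718, 2.63, -0.0]
ft_force: [0.2, 0.7, -0.1]
opening: 46.4
```

```bash
python3 -m handwheel '[{"gripper":0,"tx":0.46,"ty":-1,"tz":0,"turn":0},{"gripper":0,"tx":0.46,"ty":-1,"tz":0,"turn":0},{"gripper":0,"tx":0.46,"ty":-1,"tz":0,"turn":0},{"gripper":0,"tx":0.46,"ty":-1,"tz":0,"turn":0},{"gripper":0,"tx":0.46,"ty":-1,"tz":0,"turn":0},{"gripper":0,"tx":0.46,"ty":-1,"tz":0,"turn":0},{"gripper":0,"tx":0.46,"ty":-1,"tz":0,"turn":0},{"gripper":0,"tx":0.46,"ty":-1,"tz":0,"turn":0}]'; python3 -m handwheel '[{"gripper":0,"tx":0.46,"ty":-1,"tz":-0.4,"turn":0},{"gripper":0,"tx":0.46,"ty":-1,"tz":-0.4,"turn":0},{"gripper":0,"tx":0.46,"ty":-1,"tz":-0.4,"turn":0},{"gripper":0,"tx":0.46,"ty":-1,"tz":-0.4,"turn":0},{"gripper":0,"tx":0.44,"ty":-0.7,"tz":-0.4,"turn":0},{"gripper":0,"tx":0,"ty":0,"tz":-0.5,"turn":0},{"gripper":0,"tx":0,"ty":0,"tz":0,"turn":0}]'
python3 - <<'E'
from h import *;from plant import *
from scipy.spatial.transform import Rotation as Ro
o=get_obs();M=Ro.from_rotvec(o["tcp_rot"]).as_matrix();print(o["tcp_pos"],np.degrees(np.arctan2(M[1,0],M[0,0])),M[:,2],o["joint_pos"])
E
```

```text
clock: 2.1
tcp_pos: [425.2, -107.9, 232.4]
tcp_rot: [-1.722, -2.627, -0.0]
ft_force: [0.0, -0.1, 0.2]
opening: 46.8
clock: 2.98
tcp_pos: [514.9, -293.8, 130.3]
tcp_rot: [-1.72, -2.623, -0.001]
ft_force: [0.2, -0.3, 0.1]
opening: 46.5
[ 514.88006353 -293.7636749   130.31667062] 113.48526177972431 [-0.00396029  0.00342858 -0.99998628] [-7.06523148e-01  4.20970251e-01  1.56336468e+00  4.01665756e-05
  1.16249585e+00 -2.68723601e+00]
```

```bash
python3 -m handwheel '[{"gripper":0,"tx":0.02,"ty":-0.02,"tz":-0.8,"turn":0},{"gripper":0,"tx":0,"ty":0,"tz":-0.8,"turn":0},{"gripper":0,"tx":0,"ty":0,"tz":-0.6,"turn":0},{"gripper":0,"tx":0,"ty":0,"tz":-0.28,"turn":0},{"gripper":0,"tx":0,"ty":0,"tz":0,"turn":0},{"gripper":-1,"tx":0,"ty":0,"tz":0,"turn":0},{"gripper":-1,"tx":0,"ty":0,"tz":0,"turn":0},{"gripper":-1,"tx":0,"ty":0,"tz":0,"turn":0}]' 50;  python3 -m handwheel '[{"gripper":-1,"tx":0,"ty":0,"tz":0,"turn":0},{"gripper":-1,"tx":0,"ty":0,"tz":0.5,"turn":0},{"gripper":-1,"tx":0,"ty":0,"tz":0.5,"turn":0},{"gripper":-1,"tx":0,"ty":0,"tz":1,"turn":0},{"gripper":-1,"tx":0,"ty":0,"tz":1,"turn":0},{"gripper":-1,"tx":0,"ty":0,"tz":0,"turn":0}]' 50
```

```text
clock: 3.98
tcp_pos: [517.3, -295.6, 34.2]
tcp_rot: [1.721, 2.627, -0.0]
ft_force: [0.5, -0.7, 0.2]
opening: 21.0
clock: 4.72
tcp_pos: [518.5, -296.6, 156.4]
tcp_rot: [1.719, 2.622, -0.001]
ft_force: [-0.4, -0.2, -3.4]
opening: 13.3
```

```bash
python3 -m handwheel '[{"gripper":-1,"tx":0.1,"ty":1,"tz":0,"turn":3.65},{"gripper":-1,"tx":0.1,"ty":1,"tz":0,"turn":3.65},{"gripper":-1,"tx":0.1,"ty":1,"tz":0,"turn":3.65},{"gripper":-1,"tx":0.1,"ty":1,"tz":0,"turn":3.65},{"gripper":-1,"tx":0.1,"ty":1,"tz":0,"turn":3.65},{"gripper":-1,"tx":0.1,"ty":1,"tz":0,"turn":3.65},{"gripper":-1,"tx":0.1,"ty":1,"tz":0,"turn":3.65},{"gripper":-1,"tx":0.1,"ty":1,"tz":0,"turn":3.65}]' 50;  python3 -m handwheel '[{"gripper":-1,"tx":0.1,"ty":1,"tz":-0.4,"turn":3.65},{"gripper":-1,"tx":0.05,"ty":0.55,"tz":-0.4,"turn":3.65},{"gripper":-1,"tx":0,"ty":0,"tz":0,"turn":0},{"gripper":-1,"tx":0,"ty":0,"tz":0,"turn":0}]'
cat >> h.py <<'E'
from scipy.spatial.transform import Rotation as Ro
def st(o):
    M=Ro.from_rotvec(o["tcp_rot"]).as_matrix();y=np.degrees(np.arctan2(M[1,0],M[0,0]))-90
    y=(y+180)%360-180
    g=o["tcp_pos"]+77.5*np.array([np.cos(np.radians(y)),np.sin(np.radians(y)),0])
    return np.round(o["tcp_pos"],1),"yaw",round(y,1),"ring",np.round(g,1),"F",np.round(o["ft_force"],1),"M",np.round(o["torque"],2)
E
python3 - <<'E'
from h import *;from plant import *
print(*st(get_obs()))
T=capture("top");S=capture("scene");pickle.dump((T,S),open("p1.pkl","wb"))
def z(im,x0,y0,w,h,k):return cv2.resize(im[y0:y0+h,x0:x0+w],None,fx=k,fy=k,interpolation=cv2.INTER_CUBIC)
C=np.zeros((600,800,3),np.uint8)
A=z(T["frame"],120,130,65,98,6);B=z(S["frame"],280,85,80,100,5)
C[:A.shape[0],:A.shape[1]]=A;C[:B.shape[0],400:400+B.shape[1]]=B
cv2.imwrite("pics/c3.png",C)
E
```

```text
clock: 5.72
tcp_pos: [547.6, 26.2, 151.0]
tcp_rot: [-1.0, -2.974, 0.001]
ft_force: [0.3, -0.2, -2.9]
opening: 13.3
clock: 6.22
tcp_pos: [554.4, 86.1, 120.5]
tcp_rot: [-0.813, -3.033, 0.001]
ft_force: [1.0, -0.2, -3.4]
opening: 13.4
[554.4  86.1 120.5] yaw 60.0 ring [593.2 153.2 120.5] F [ 1.  -0.2 -3.4] M [0.04 0.05 0.03]
```

View pics/c3.png

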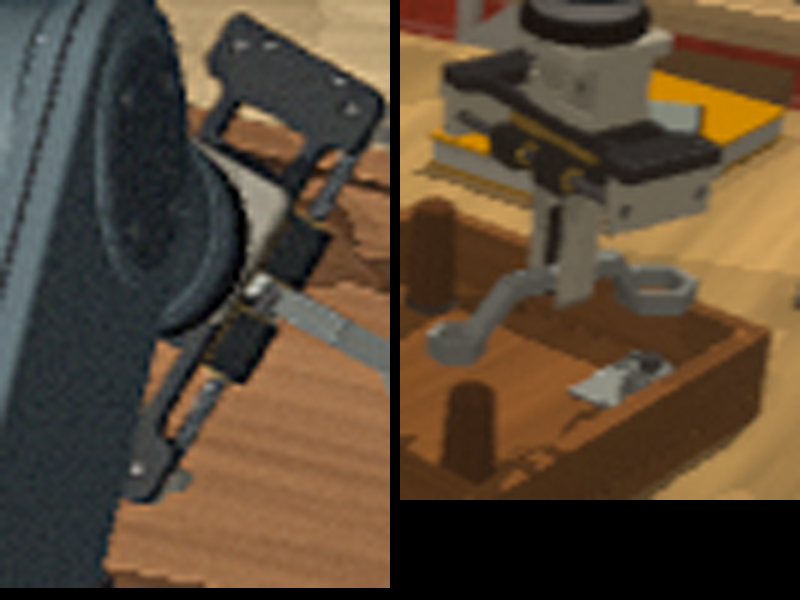

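The top view is blocked by the arm. The scene view shows the big ring's top face centred at crop (657,287), the small ring at (460,335) and the stud tip at about (650,357), below the ring. I compare these with the model.

```bash
python3 - <<'E'
from h import *
T,S=load("p1.pkl")
def inv(c,px,z):
    R=np.array(c["R"]);C=-R.T@c["t"];d=R.T@np.array([(px[0]-c["cx"])/c["fx"],(px[1]-c["cy"])/c["fy"],1]);return C+d*(z-C[2])/d[2]
u=lambda x,y:((x-400+.5)/5-.5+280,(y+.5)/5-.5+85)
for z in(100,103):print("big",z,inv(S,u(657,287),z),"small",inv(S,u(460,335),z))
print("stud",inv(S,u(650,357),45))
n=np.array([594.5,152.5,45]);print("pred stud crop",(proj(S,n)-[280,85]+.5)*5-.5+[400,0])
print("pred ring", (proj(S,[[593.2,153.2,102],[554.4-38.75,86.1-67.1,102]])-[280,85]+.5)*5-.5+[400,0])
E
```

```text
big 100 [594.89402824 149.84149304 100.        ] small [515.34955107  24.8107018  100.        ]
big 103 [596.86981282 143.87289253 103.        ] small [517.74265362  19.49805628 103.        ]
stud [593.11663913 158.32038718  45.        ]
pred stud crop [[648.70697112 361.09383159]]
pred ring [[656.77913663 281.59314307]
 [456.46225117 335.97316832]]
```

```bash
python3 -m handwheel '[{"gripper":-1,"tx":0.03,"ty":0,"tz":-0.4,"turn":0},{"gripper":-1,"tx":0,"ty":0,"tz":-0.4,"turn":0},{"gripper":-1,"tx":0,"ty":0,"tz":-0.3,"turn":0},{"gripper":-1,"tx":0,"ty":0,"tz":0,"turn":0},{"gripper":-1,"tx":0,"ty":0,"tz":0,"turn":0}]' 50
python3 - <<'E'
from h import *;from plant import *
print(*st(get_obs()))
T=capture("top");S=capture("scene");pickle.dump((T,S),open("p2.pkl","wb"))
print(*st(get_obs()))
B=cv2.resize(S["frame"][125:175,290:350],None,fx=10,fy=10,interpolation=cv2.INTER_CUBIC)
cv2.imwrite("pics/c4.png",B)
E
```

```text
clock: 6.95
tcp_pos: [556.4, 86.7, 77.5]
tcp_rot: [0.813, 3.034, 0.0]
ft_force: [0.3, -0.3, -2.0]
opening: 13.7
[556.4  86.7  77.5] yaw 60.0 ring [595.2 153.8  77.5] F [ 0.3 -0.3 -2. ] M [ 0.07  0.14 -0.  ]
[556.7  86.7  78. ] yaw 60.0 ring [595.4 153.8  78. ] F [ 0.5  0.  -2.6] M [0.06 0.04 0.01]
```

View pics/c4.png

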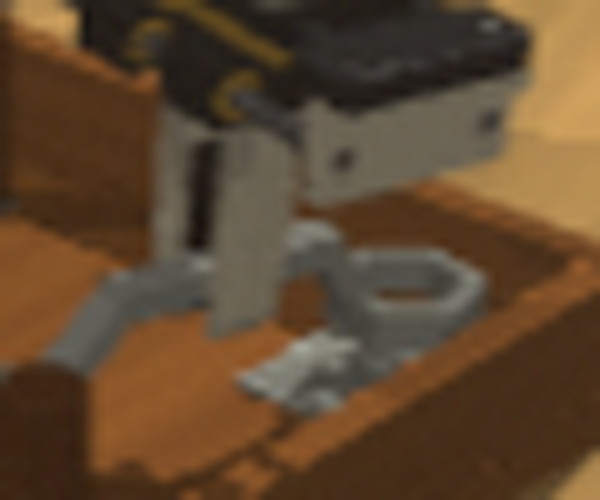

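The ring, top face centre at about (408,290), hangs right above the nut with nothing touching. I lower in small steps while watching the force.

```bash
cat > s.py <<'E'
from h import *;from plant import *
print(*st(get_obs()))
E
python3 -m handwheel '[{"gripper":-1,"tx":0,"ty":0,"tz":-0.15,"turn":0},{"gripper":-1,"tx":0,"ty":0,"tz":0,"turn":0},{"gripper":-1,"tx":0,"ty":0,"tz":0,"turn":0}]' 50; python3 s.py
python3 -m handwheel '[{"gripper":-1,"tx":0,"ty":0,"tz":-0.12,"turn":0},{"gripper":-1,"tx":0,"ty":0,"tz":0,"turn":0},{"gripper":-1,"tx":0,"ty":0,"tz":0,"turn":0}]' 50; python3 s.py
```

```text
clock: 7.42
tcp_pos: [556.2, 86.7, 71.4]
tcp_rot: [-0.813, -3.035, 0.0]
ft_force: [0.0, 0.4, -3.3]
opening: 13.9
[556.2  86.7  71.4] yaw 60.0 ring [594.9 153.8  71.4] F [ 0.   0.4 -3.3] M [-0.    0.02  0.05]
clock: 7.8
tcp_pos: [556.3, 86.7, 66.7]
tcp_rot: [0.813, 3.034, 0.0]
ft_force: [-0.3, -0.5, -3.6]
opening: 13.4
[556.3  86.7  66.7] yaw 60.0 ring [595.1 153.8  66.7] F [-0.3 -0.5 -3.6] M [ 0.1  -0.04 -0.03]
```

```bash

python3 -m handwheel '[{"gripper":-1,"tx":0,"ty":0,"tz":-0.08,"turn":0},{"gripper":-1,"tx":0,"ty":0,"tz":0,"turn":0},{"gripper":-1,"tx":0,"ty":0,"tz":0,"turn":0}]' 50; python3 s.py
python3 -m handwheel '[{"gripper":-1,"tx":0,"ty":0,"tz":-0.08,"turn":0},{"gripper":-1,"tx":0,"ty":0,"tz":0,"turn":0}]' 50; python3 s.py
```

```text
clock: 8.18
tcp_pos: [556.4, 86.8, 63.5]
tcp_rot: [0.813, 3.034, 0.001]
ft_force: [2.0, 1.5, -3.4]
opening: 13.2
[556.4  86.8  63.5] yaw 60.0 ring [595.1 154.   63.5] F [ 2.   1.5 -3.4] M [ 0.36 -0.15 -0.02]
clock: 8.43
tcp_pos: [556.3, 86.8, 60.1]
tcp_rot: [0.813, 3.035, 0.0]
ft_force: [1.6, 1.4, -2.1]
opening: 13.5
[556.3  86.8  60.1] yaw 60.0 ring [595.  153.9  60.1] F [ 1.6  1.4 -2.1] M [ 0.41 -0.19  0.02]
```

```bash

python3 -m handwheel '[{"gripper":-1,"tx":0.015,"ty":0.015,"tz":-0.08,"turn":0},{"gripper":-1,"tx":0,"ty":0,"tz":0,"turn":0}]' 50; python3 s.py
python3 -m handwheel '[{"gripper":-1,"tx":0,"ty":0,"tz":-0.06,"turn":0},{"gripper":-1,"tx":0,"ty":0,"tz":0,"turn":0}]' 50; python3 s.py
```

```text
clock: 8.68
tcp_pos: [556.6, 87.1, 56.9]
tcp_rot: [-0.812, -3.034, 0.001]
ft_force: [0.2, -0.1, -1.1]
opening: 13.6
[556.6  87.1  56.9] yaw 60.0 ring [595.4 154.2  56.9] F [ 0.2 -0.1 -1.1] M [ 0.06  0.01 -0.  ]
clock: 8.93
tcp_pos: [556.7, 86.9, 54.6]
tcp_rot: [-0.813, -3.035, 0.001]
ft_force: [-0.4, -1.5, 0.4]
opening: 13.3
[556.7  86.9  54.6] yaw 60.0 ring [595.4 154.   54.6] F [-0.4 -1.5  0.4] M [-0.26  0.15 -0.02]
```

```bash

python3 -m handwheel '[{"gripper":-1,"tx":0,"ty":0,"tz":-0.05,"turn":0},{"gripper":-1,"tx":0,"ty":0,"tz":0,"turn":0},{"gripper":-1,"tx":0,"ty":0,"tz":0,"turn":0}]' 50; python3 s.py
```

```text
clock: 9.3
tcp_pos: [556.7, 86.4, 53.6]
tcp_rot: [0.812, 3.034, -0.002]
ft_force: [-3.7, -4.8, 8.5]
opening: 13.6
[556.7  86.4  53.6] yaw 60.0 ring [595.4 153.6  53.6] F [-3.7 -4.8  8.5] M [-0.57  0.59 -0.02]
```

```bash
cat > arc.py <<'E'
import sys,numpy as np
a,b,n=map(float,sys.argv[1:4]);r=76.5
p=np.radians(np.linspace(a,b,int(n)+1));P=-r*np.c_[np.cos(p),np.sin(p)]/40
print("turn",(b-a)/n);print(np.round(np.diff(P,axis=0),3).tolist())
E
python3 arc.py 60 -5 13
```

```text
turn -5.0
[[-0.141, 0.09], [-0.132, 0.102], [-0.123, 0.113], [-0.113, 0.123], [-0.102, 0.132], [-0.09, 0.141], [-0.077, 0.148], [-0.064, 0.154], [-0.05, 0.159], [-0.036, 0.163], [-0.022, 0.165], [-0.007, 0.167], [0.007, 0.167]]
```

```bash
python3 -m handwheel '[{"gripper":-1,"tx":0,"ty":0,"tz":0.02,"turn":0},{"gripper":-1,"tx":0,"ty":0,"tz":0,"turn":0}]' 60; python3 s.py
```

```text
clock: 9.55
tcp_pos: [556.7, 86.6, 53.9]
tcp_rot: [0.812, 3.035, -0.002]
ft_force: [-2.5, -5.3, 4.6]
opening: 13.4
[556.7  86.6  53.9] yaw 60.0 ring [595.4 153.8  53.9] F [-2.5 -5.3  4.6] M [-0.6   0.5  -0.05]
```

```bash
python3 -m handwheel '[{"gripper":-1,"tx":0,"ty":0,"tz":0.03,"turn":0},{"gripper":-1,"tx":-0.141,"ty":0.09,"tz":0,"turn":-5},{"gripper":-1,"tx":-0.132,"ty":0.102,"tz":0,"turn":-5},{"gripper":-1,"tx":0,"ty":0,"tz":0,"turn":0}]' 60; python3 s.py;  python3 -m handwheel '[{"gripper":-1,"tx":-0.123,"ty":0.113,"tz":0,"turn":-5},{"gripper":-1,"tx":-0.113,"ty":0.123,"tz":0,"turn":-5},{"gripper":-1,"tx":0,"ty":0,"tz":0,"turn":0}]' 60; python3 s.py
```

```text
clock: 10.05
tcp_pos: [545.7, 95.0, 54.6]
tcp_rot: [-1.072, -2.953, 0.001]
ft_force: [-1.6, -3.6, -0.7]
opening: 13.0
[545.7  95.   54.6] yaw 50.1 ring [595.4 154.4  54.6] F [-1.6 -3.6 -0.7] M [-0.46  0.27  0.06]
clock: 10.42
tcp_pos: [536.1, 104.5, 54.5]
tcp_rot: [-1.323, -2.849, 0.001]
ft_force: [-2.9, -3.1, 1.2]
opening: 13.3
[536.1 104.5  54.5] yaw 40.2 ring [595.3 154.5  54.5] F [-2.9 -3.1  1.2] M [-0.35  0.4   0.07]
```

```bash
python3 -m handwheel '[{"gripper":-1,"tx":-0.112,"ty":0.124,"tz":0,"turn":-5},{"gripper":-1,"tx":-0.09,"ty":0.141,"tz":0,"turn":-5},{"gripper":-1,"tx":0,"ty":0,"tz":0,"turn":0}]' 60; python3 s.py;  python3 -m handwheel '[{"gripper":-1,"tx":-0.077,"ty":0.148,"tz":0,"turn":-5},{"gripper":-1,"tx":-0.064,"ty":0.154,"tz":0,"turn":-5},{"gripper":-1,"tx":0,"ty":0,"tz":0,"turn":0}]' 60; python3 s.py
python3 - <<'E'
from h import *;from plant import *
S=capture("scene")
B=cv2.resize(S["frame"][125:175,290:350],None,fx=10,fy=10,interpolation=cv2.INTER_CUBIC)
cv2.imwrite("pics/c5.png",B)
E
```

```text
clock: 10.8
tcp_pos: [528.3, 115.4, 54.5]
tcp_rot: [-1.565, -2.723, -0.0]
ft_force: [-1.4, -1.1, -1.0]
opening: 13.2
[528.3 115.4  54.5] yaw 30.2 ring [595.3 154.4  54.5] F [-1.4 -1.1 -1. ] M [-0.06  0.26  0.18]
clock: 11.18
tcp_pos: [522.4, 127.5, 54.5]
tcp_rot: [-1.796, -2.577, 0.0]
ft_force: [-2.1, 0.5, 0.2]
opening: 13.3
[522.4 127.5  54.5] yaw 20.3 ring [595.1 154.3  54.5] F [-2.1  0.5  0.2] M [0.16 0.41 0.24]
```

View pics/c5.png

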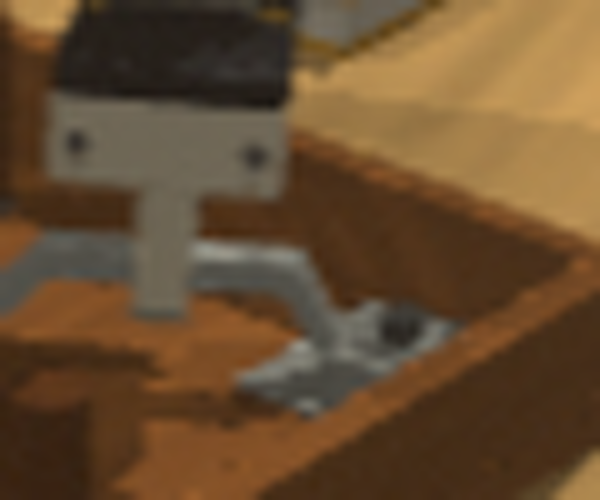

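The ring is down around the nut with the stud at about (403,322) inside it, and Mz of 0.24 N m matches the running friction. I finish this swing.

```bash
python3 -m handwheel '[{"gripper":-1,"tx":-0.05,"ty":0.159,"tz":0,"turn":-5},{"gripper":-1,"tx":-0.036,"ty":0.163,"tz":0,"turn":-5},{"gripper":-1,"tx":-0.022,"ty":0.165,"tz":0,"turn":-5},{"gripper":-1,"tx":0,"ty":0,"tz":0,"turn":0}]' 60; python3 s.py;  python3 -m handwheel '[{"gripper":-1,"tx":-0.007,"ty":0.167,"tz":0,"turn":-5},{"gripper":-1,"tx":0.007,"ty":0.167,"tz":0,"turn":-5},{"gripper":-1,"tx":0,"ty":0,"tz":0,"turn":0}]' 60; python3 s.py; python3 arc.py -5 60 8
```

```text
clock: 11.72
tcp_pos: [517.7, 147.1, 54.5]
tcp_rot: [-2.117, -2.32, 0.001]
ft_force: [-5.6, 2.2, 1.7]
opening: 13.2
[517.7 147.1  54.5] yaw 5.2 ring [594.9 154.2  54.5] F [-5.6  2.2  1.7] M [0.5  0.63 0.38]
clock: 12.1
tcp_pos: [517.5, 160.6, 54.5]
tcp_rot: [-2.311, -2.126, 0.001]
ft_force: [-5.1, 3.9, 2.4]
opening: 13.3
[517.5 160.6  54.5] yaw -4.8 ring [594.8 154.1  54.5] F [-5.1  3.9  2.4] M [0.67 0.8  0.38]
turn 8.125
[[-0.004, -0.271], [0.034, -0.269], [0.072, -0.261], [0.108, -0.249], [0.142, -0.231], [0.173, -0.209], [0.201, -0.182], [0.224, -0.152]]
```

```bash
python3 arc.py -5 1 1; python3 arc.py 1 61 8;python3 -m handwheel '[{"gripper":-1,"tx":-0.007,"ty":-0.195,"tz":0,"turn":6},{"gripper":-1,"tx":0,"ty":0,"tz":0,"turn":0}]' 60; python3 s.py
```

```text
turn 6.0
[[-0.007, -0.2]]
turn 7.5
[[0.021, -0.249], [0.053, -0.244], [0.085, -0.235], [0.115, -0.222], [0.143, -0.206], [0.168, -0.185], [0.191, -0.162], [0.21, -0.135]]
clock: 12.35
tcp_pos: [517.5, 152.2, 54.4]
tcp_rot: [-2.197, -2.243, 0.0]
ft_force: [-5.1, 4.3, 0.3]
opening: 13.1
[517.5 152.2  54.4] yaw 1.2 ring [595.  153.9  54.4] F [-5.1  4.3  0.3] M [0.71 0.67 0.29]
```

```bash
python3 -m handwheel '[{"gripper":-1,"tx":-0.02,"ty":0.018,"tz":0,"turn":0},{"gripper":-1,"tx":0,"ty":0,"tz":0,"turn":0},{"gripper":-1,"tx":0,"ty":0,"tz":0.2,"turn":0},{"gripper":-1,"tx":0,"ty":0,"tz":0,"turn":0}]' 60; python3 s.py; python3 -m handwheel '[{"gripper":-1,"tx":0,"ty":0,"tz":0.2,"turn":0},{"gripper":-1,"tx":0,"ty":0,"tz":0.2,"turn":0},{"gripper":-1,"tx":0,"ty":0,"tz":0.2,"turn":0},{"gripper":-1,"tx":0,"ty":0,"tz":0,"turn":0}]' 60; python3 s.py
```

```text
clock: 12.85
tcp_pos: [517.9, 152.9, 63.2]
tcp_rot: [2.201, 2.241, 0.001]
ft_force: [0.0, 2.5, -4.0]
opening: 13.1
[517.9 152.9  63.2] yaw 1.0 ring [595.3 154.2  63.2] F [ 0.   2.5 -4. ] M [0.53 0.15 0.23]
clock: 13.35
tcp_pos: [518.1, 152.7, 87.8]
tcp_rot: [2.201, 2.24, 0.002]
ft_force: [0.8, -0.4, -2.8]
opening: 13.4
[518.1 152.7  87.8] yaw 1.0 ring [595.6 154.1  87.8] F [ 0.8 -0.4 -2.8] M [-0.02  0.05  0.01]
```

```bash
python3 -m handwheel '[{"gripper":-1,"tx":0.021,"ty":-0.249,"tz":0,"turn":7.5},{"gripper":-1,"tx":0.053,"ty":-0.244,"tz":0,"turn":7.5},{"gripper":-1,"tx":0.085,"ty":-0.235,"tz":0,"turn":7.5},{"gripper":-1,"tx":0.115,"ty":-0.222,"tz":0,"turn":7.5},{"gripper":-1,"tx":0.143,"ty":-0.206,"tz":0,"turn":7.5},{"gripper":-1,"tx":0.168,"ty":-0.185,"tz":0,"turn":7.5},{"gripper":-1,"tx":0.191,"ty":-0.162,"tz":0,"turn":7.5},{"gripper":-1,"tx":0.21,"ty":-0.135,"tz":0,"turn":7.5}]' 60;python3 -m handwheel '[{"gripper":-1,"tx":0.01,"ty":-0.025,"tz":-0.3,"turn":0},{"gripper":-1,"tx":0,"ty":0,"tz":-0.2,"turn":0},{"gripper":-1,"tx":0,"ty":0,"tz":0,"turn":0}]' 60; python3 s.py; python3 -m handwheel '[{"gripper":-1,"tx":0,"ty":0,"tz":-0.1,"turn":0},{"gripper":-1,"tx":0,"ty":0,"tz":0,"turn":0}]' 60; python3 s.py
```

```text
clock: 14.35
tcp_pos: [556.7, 86.9, 86.4]
tcp_rot: [-0.78, -3.043, 0.0]
ft_force: [0.1, 0.0, -3.7]
opening: 13.3
clock: 14.72
tcp_pos: [556.4, 86.3, 65.8]
tcp_rot: [-0.788, -3.04, 0.001]
ft_force: [0.3, -0.4, -0.5]
opening: 13.3
[556.4  86.3  65.8] yaw 60.9 ring [594.1 154.1  65.8] F [ 0.3 -0.4 -0.5] M [-0.06  0.08  0.01]
clock: 14.98
tcp_pos: [557.3, 86.6, 62.5]
tcp_rot: [0.787, 3.041, 0.001]
ft_force: [1.1, 0.4, -3.4]
opening: 13.7
[557.3  86.6  62.5] yaw 61.0 ring [594.8 154.4  62.5] F [ 1.1  0.4 -3.4] M [ 0.12 -0.13 -0.06]
```

```bash
python3 -m handwheel '[{"gripper":-1,"tx":0,"ty":0,"tz":-0.1,"turn":0},{"gripper":-1,"tx":0,"ty":0,"tz":0,"turn":0}]' 60; python3 s.py; python3 -m handwheel '[{"gripper":-1,"tx":0,"ty":0,"tz":-0.08,"turn":0},{"gripper":-1,"tx":0,"ty":0,"tz":0,"turn":0}]' 60; python3 s.py
```

```text
clock: 15.22
tcp_pos: [557.3, 86.5, 58.4]
tcp_rot: [0.786, 3.041, 0.001]
ft_force: [0.8, 0.5, -3.9]
opening: 13.5
[557.3  86.5  58.4] yaw 61.0 ring [594.9 154.3  58.4] F [ 0.8  0.5 -3.9] M [ 0.18 -0.25 -0.07]
clock: 15.48
tcp_pos: [557.3, 86.4, 55.3]
tcp_rot: [0.786, 3.041, 0.0]
ft_force: [1.5, 0.1, -2.1]
opening: 13.6
[557.3  86.4  55.3] yaw 61.0 ring [594.9 154.1  55.3] F [ 1.5  0.1 -2.1] M [ 0.21 -0.26 -0.03]
```

```bash
python3 arc.py 61 1 12; python3 arc.py 1 -9 5
```

```text
turn -5.0
[[-0.142, 0.087], [-0.134, 0.099], [-0.125, 0.111], [-0.115, 0.121], [-0.104, 0.131], [-0.092, 0.139], [-0.08, 0.147], [-0.067, 0.153], [-0.053, 0.158], [-0.039, 0.162], [-0.025, 0.165], [-0.01, 0.167]]
turn -2.0
[[0.0, 0.067], [0.002, 0.067], [0.005, 0.067], [0.007, 0.066], [0.009, 0.066]]
```

```bash
python3 -m handwheel '[{"gripper":-1,"tx":-0.143,"ty":0.089,"tz":-0.01,"turn":-5},{"gripper":-1,"tx":-0.135,"ty":0.101,"tz":0,"turn":-5},{"gripper":-1,"tx":-0.126,"ty":0.113,"tz":0,"turn":-5},{"gripper":-1,"tx":-0.116,"ty":0.123,"tz":0,"turn":-5},{"gripper":-1,"tx":-0.105,"ty":0.133,"tz":0,"turn":-5},{"gripper":-1,"tx":-0.093,"ty":0.141,"tz":0,"turn":-5},{"gripper":-1,"tx":0,"ty":0,"tz":0,"turn":0}]' 60; python3 s.py; python3 -m handwheel '[{"gripper":-1,"tx":-0.081,"ty":0.149,"tz":0,"turn":-5},{"gripper":-1,"tx":-0.068,"ty":0.155,"tz":0,"turn":-5},{"gripper":-1,"tx":-0.054,"ty":0.16,"tz":0,"turn":-5},{"gripper":-1,"tx":-0.04,"ty":0.164,"tz":0,"turn":-5},{"gripper":-1,"tx":0,"ty":0,"tz":0,"turn":0}]' 60; python3 s.py
```

```text
clock: 16.35
tcp_pos: [528.7, 114.5, 55.3]
tcp_rot: [1.544, 2.735, 0.0]
ft_force: [2.3, -0.3, -3.0]
opening: 13.3
[528.7 114.5  55.3] yaw 31.1 ring [595.1 154.5  55.3] F [ 2.3 -0.3 -3. ] M [ 0.08 -0.28  0.13]
clock: 16.98
tcp_pos: [518.8, 139.5, 55.1]
tcp_rot: [1.994, 2.427, -0.0]
ft_force: [0.8, 0.8, -2.9]
opening: 13.6
[518.8 139.5  55.1] yaw 11.2 ring [594.9 154.6  55.1] F [ 0.8  0.8 -2.9] M [ 0.16 -0.2   0.28]
```

```bash
cat >> s.py <<'E'
o=get_obs();T=[]
M=Ro.from_rotvec(o["tcp_rot"]).as_matrix();a=np.arctan2(M[1,0],M[0,0])-np.pi/2
d=-.0762*np.array([np.cos(a),np.sin(a)]);F=o["ft_force"]
print("nut torque",round(o["torque"][2]+d[0]*F[1]-d[1]*F[0],3))
E
python3 -m handwheel '[{"gripper":-1,"tx":-0.026,"ty":0.166,"tz":0,"turn":-5},{"gripper":-1,"tx":0,"ty":0,"tz":0,"turn":0}]' 60; python3 s.py
python3 -m handwheel '[{"gripper":-1,"tx":-0.01,"ty":0.167,"tz":0,"turn":-5},{"gripper":-1,"tx":0,"ty":0,"tz":0,"turn":0}]' 60; python3 s.py;python3 -m handwheel '[{"gripper":-1,"tx":0,"ty":0.067,"tz":0,"turn":-2},{"gripper":-1,"tx":0,"ty":0,"tz":0,"turn":0}]' 60; python3 s.py
```

```text
clock: 17.23
tcp_pos: [517.7, 146.1, 55.1]
tcp_rot: [-2.098, -2.339, 0.0]
ft_force: [-0.2, 1.1, -0.4]
opening: 13.4
[517.7 146.1  55.1] yaw 6.2 ring [594.8 154.5  55.1] F [-0.2  1.1 -0.4] M [ 0.29 -0.23  0.28]
nut torque 0.191
clock: 17.48
tcp_pos: [517.2, 152.7, 55.1]
tcp_rot: [-2.197, -2.245, 0.0]
ft_force: [0.0, 1.8, -1.6]
opening: 13.2
[517.2 152.7  55.1] yaw 1.2 ring [594.7 154.4  55.1] F [ 0.   1.8 -1.6] M [ 0.29 -0.11  0.33]
nut torque 0.2
clock: 17.73
tcp_pos: [517.2, 155.2, 55.0]
tcp_rot: [-2.236, -2.206, 0.0]
ft_force: [0.0, 2.6, -1.1]
opening: 13.8
[517.2 155.2  55. ] yaw -0.8 ring [594.7 154.2  55. ] F [ 0.   2.6 -1.1] M [ 0.49 -0.04  0.41]
nut torque 0.208
```

```bash
python3 -m handwheel '[{"gripper":-1,"tx":0.002,"ty":0.067,"tz":0,"turn":-2},{"gripper":-1,"tx":0,"ty":0,"tz":0,"turn":0}]' 60; python3 s.py
python3 -m handwheel '[{"gripper":-1,"tx":0.005,"ty":0.067,"tz":0,"turn":-2},{"gripper":-1,"tx":0,"ty":0,"tz":0,"turn":0}]' 60; python3 s.py
```

```text
clock: 17.98
tcp_pos: [517.2, 158.0, 55.0]
tcp_rot: [-2.275, -2.166, 0.001]
ft_force: [-1.6, 2.2, -1.4]
opening: 13.1
[517.2 158.   55. ] yaw -2.8 ring [594.6 154.2  55. ] F [-1.6  2.2 -1.4] M [ 0.52 -0.02  0.42]
nut torque 0.261
clock: 18.23
tcp_pos: [517.3, 160.5, 55.0]
tcp_rot: [-2.313, -2.126, 0.001]
ft_force: [-1.0, 1.5, -1.1]
opening: 13.1
[517.3 160.5  55. ] yaw -4.8 ring [594.6 154.   55. ] F [-1.   1.5 -1.1] M [ 0.29 -0.01  0.54]
nut torque 0.432
```

```bash
python3 -m handwheel '[{"gripper":-1,"tx":0.007,"ty":0.066,"tz":0,"turn":-2},{"gripper":-1,"tx":0,"ty":0,"tz":0,"turn":0}]' 60; python3 s.py
python3 -m handwheel '[{"gripper":-1,"tx":0.004,"ty":0.033,"tz":0,"turn":-1},{"gripper":-1,"tx":0,"ty":0,"tz":0,"turn":0}]' 60; python3 s.py
```

```text
clock: 18.48
tcp_pos: [517.5, 163.0, 54.9]
tcp_rot: [2.35, 2.085, -0.002]
ft_force: [-1.0, 0.0, -0.8]
opening: 13.6
[517.5 163.   54.9] yaw -6.8 ring [594.5 153.8  54.9] F [-1.   0.  -0.8] M [0.07 0.11 0.53]
nut torque 0.544
clock: 18.73
tcp_pos: [517.7, 164.5, 55.0]
tcp_rot: [-2.37, -2.062, 0.001]
ft_force: [-2.0, -0.7, -1.3]
opening: 13.1
[517.7 164.5  55. ] yaw -7.9 ring [594.5 153.8  55. ] F [-2.  -0.7 -1.3] M [-0.07  0.23  0.55]
nut torque 0.624
```

```bash
python3 -m handwheel '[{"gripper":-1,"tx":0.004,"ty":0.04,"tz":0,"turn":-1},{"gripper":-1,"tx":0,"ty":0,"tz":0,"turn":0}]' 60; python3 s.py
python3 -m handwheel '[{"gripper":-1,"tx":0.004,"ty":0.04,"tz":0,"turn":-1},{"gripper":-1,"tx":0,"ty":0,"tz":0,"turn":0}]' 60; python3 s.py
```

```text
clock: 18.98
tcp_pos: [517.9, 166.1, 54.9]
tcp_rot: [2.388, 2.041, -0.001]
ft_force: [-1.2, -2.7, -1.6]
opening: 13.3
[517.9 166.1  54.9] yaw -9.0 ring [594.5 154.   54.9] F [-1.2 -2.7 -1.6] M [-0.42  0.27  0.54]
nut torque 0.758
clock: 19.23
tcp_pos: [518.2, 167.7, 54.9]
tcp_rot: [2.406, 2.02, -0.001]
ft_force: [-1.0, -3.9, -1.3]
opening: 13.0
[518.2 167.7  54.9] yaw -10.0 ring [594.5 154.2  54.9] F [-1.  -3.9 -1.3] M [-0.75  0.3   0.53]
nut torque 0.841
```

```bash
python3 -m handwheel '[{"gripper":-1,"tx":0.005,"ty":0.04,"tz":0,"turn":-1},{"gripper":-1,"tx":0,"ty":0,"tz":0,"turn":0},{"gripper":-1,"tx":0,"ty":0,"tz":0,"turn":0}]' 60; python3 s.py; python3 - <<'E'
from h import *;from plant import *
S=capture("scene");T=capture("top");pickle.dump((T,S),open("p3.pkl","wb"))
B=cv2.resize(S["frame"][120:180,280:360],None,fx=7,fy=7,interpolation=cv2.INTER_CUBIC)
cv2.imwrite("pics/c6.png",B)
E
```

```text
clock: 19.6
tcp_pos: [518.4, 169.1, 54.9]
tcp_rot: [2.424, 1.998, -0.001]
ft_force: [-2.4, -4.0, -1.8]
opening: 13.3
[518.4 169.1  54.9] yaw -11.0 ring [594.5 154.3  54.9] F [-2.4 -4.  -1.8] M [-0.94  0.34  0.54]
nut torque 0.868
```

View pics/c6.png

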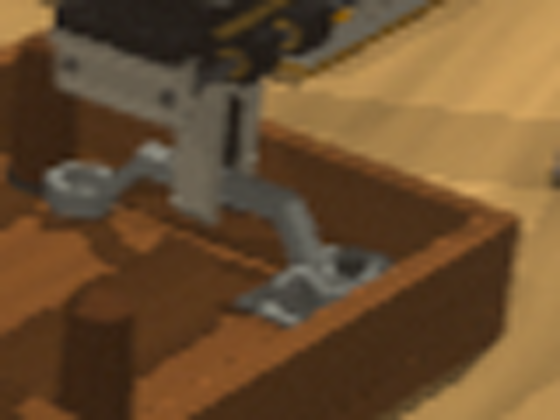

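The spanner is still fully seated with the stud at about (350,265) inside the ring, and clear of the rails. The small ring, at about (80,190), is close to the foot, but no force shows it. Torque is about 0.87 N m, inside the snug band. I unload and lift off.

```bash
python3 -m handwheel '[{"gripper":-1,"tx":-0.012,"ty":-0.12,"tz":0,"turn":-0},{"gripper":-1,"tx":0,"ty":0,"tz":0,"turn":3},{"gripper":-1,"tx":0,"ty":0,"tz":0,"turn":0}]' 60; python3 s.py
```

```text
clock: 20.08
tcp_pos: [517.9, 164.9, 55.0]
tcp_rot: [-2.371, -2.06, -0.0]
ft_force: [-2.0, -1.0, -1.0]
opening: 13.4
[517.9 164.9  55. ] yaw -8.0 ring [594.6 154.1  55. ] F [-2. -1. -1.] M [-0.11  0.42  0.49]
nut torque 0.584
```

```bash
python3 -m handwheel '[{"gripper":-1,"tx":-0.01,"ty":-0.1,"tz":0,"turn":3},{"gripper":-1,"tx":0,"ty":0,"tz":0,"turn":0}]' 60; python3 s.py;python3 -m handwheel '[{"gripper":-1,"tx":-0.005,"ty":-0.067,"tz":0,"turn":2},{"gripper":-1,"tx":0,"ty":0,"tz":0,"turn":0}]' 60; python3 s.py
```

```text
clock: 20.32
tcp_pos: [517.5, 161.2, 55.1]
tcp_rot: [-2.318, -2.12, -0.001]
ft_force: [-3.3, 1.9, -0.8]
opening: 13.4
[517.5 161.2  55.1] yaw -5.1 ring [594.7 154.3  55.1] F [-3.3  1.9 -0.8] M [0.33 0.44 0.42]
nut torque 0.304
clock: 20.58
tcp_pos: [517.4, 158.7, 55.1]
tcp_rot: [-2.28, -2.16, -0.001]
ft_force: [-2.4, 2.4, -1.5]
opening: 13.4
[517.4 158.7  55.1] yaw -3.1 ring [594.8 154.5  55.1] F [-2.4  2.4 -1.5] M [0.5  0.34 0.34]
nut torque 0.167
```

```bash
python3 -m handwheel '[{"gripper":-1,"tx":-0.01,"ty":-0.08,"tz":0,"turn":3},{"gripper":-1,"tx":0,"ty":0,"tz":0,"turn":0},{"gripper":-1,"tx":0,"ty":0,"tz":0,"turn":0}]' 60; python3 s.py
```

```text
clock: 20.95
tcp_pos: [517.3, 155.2, 55.1]
tcp_rot: [2.223, 2.22, 0.001]
ft_force: [-1.2, 2.1, -1.7]
opening: 13.3
[517.3 155.2  55.1] yaw -0.1 ring [594.8 155.   55.1] F [-1.2  2.1 -1.7] M [0.41 0.18 0.18]
nut torque 0.019
```

```bash
python3 -m handwheel '[{"gripper":-1,"tx":0,"ty":0.01,"tz":0.15,"turn":0},{"gripper":-1,"tx":0,"ty":0,"tz":0.15,"turn":0},{"gripper":-1,"tx":0,"ty":0,"tz":0.3,"turn":0},{"gripper":-1,"tx":0,"ty":0,"tz":0.4,"turn":0},{"gripper":-1,"tx":0,"ty":0,"tz":0.7,"turn":0},{"gripper":-1,"tx":0,"ty":0,"tz":0.8,"turn":0},{"gripper":-1,"tx":0,"ty":0,"tz":0,"turn":0}]' 60; python3 s.py
python3 -m handwheel '[{"gripper":-1,"tx":0,"ty":-1,"tz":0,"turn":2},{"gripper":-1,"tx":0,"ty":-1,"tz":0,"turn":2},{"gripper":-1,"tx":0,"ty":-1,"tz":0,"turn":2},{"gripper":-1,"tx":0,"ty":-1,"tz":0,"turn":2},{"gripper":-1,"tx":0,"ty":-1,"tz":0,"turn":2},{"gripper":-1,"tx":0,"ty":-1,"tz":0,"turn":2},{"gripper":-1,"tx":0,"ty":-1,"tz":0,"turn":2},{"gripper":-1,"tx":0,"ty":-1,"tz":0,"turn":2}]'
python3 -m handwheel '[{"gripper":-1,"tx":0,"ty":-1,"tz":0,"turn":2},{"gripper":-1,"tx":0,"ty":-1,"tz":-0.5,"turn":2},{"gripper":-1,"tx":0,"ty":-1,"tz":-0.5,"turn":2},{"gripper":-1,"tx":0,"ty":-0.3,"tz":-0.5,"turn":0},{"gripper":-1,"tx":0,"ty":0,"tz":0,"turn":0},{"gripper":-1,"tx":0,"ty":0,"tz":0,"turn":0}]'; python3 s.py
python3 - <<'E'
from h import *;from plant import *
S=capture("scene");T=capture("top")
C=np.zeros((520,800,3),np.uint8)
A=cv2.resize(S["frame"][170:260,180:310],None,fx=4,fy=4,interpolation=cv2.INTER_CUBIC);C[:360,:520]=A
B=cv2.resize(S["frame"][130:180,300:355],None,fx=5,fy=5,interpolation=cv2.INTER_CUBIC);C[:250,522:797]=B
cv2.imwrite("pics/c7.png",C)
E
```

```text
clock: 21.82
tcp_pos: [519.1, 155.4, 158.5]
tcp_rot: [2.218, 2.218, 0.008]
ft_force: [0.5, 0.7, -3.7]
opening: 13.7
[519.1 155.4 158.5] yaw 0.0 ring [596.6 155.4 158.5] F [ 0.5  0.7 -3.7] M [0.01 0.01 0.03]
nut torque -0.026
clock: 22.82
tcp_pos: [516.1, -165.7, 153.8]
tcp_rot: [-1.888, -2.509, 0.0]
ft_force: [0.6, 0.4, -3.4]
opening: 13.6
clock: 23.58
tcp_pos: [517.0, -295.4, 95.0]
tcp_rot: [-1.755, -2.604, -0.001]
ft_force: [-0.0, 0.3, -2.4]
opening: 13.5
[ 517.  -295.4   95. ] yaw 22.0 ring [ 588.8 -266.3   95. ] F [-0.   0.3 -2.4] M [-0.03  0.05  0.  ]
nut torque -0.019
```

View pics/c7.png

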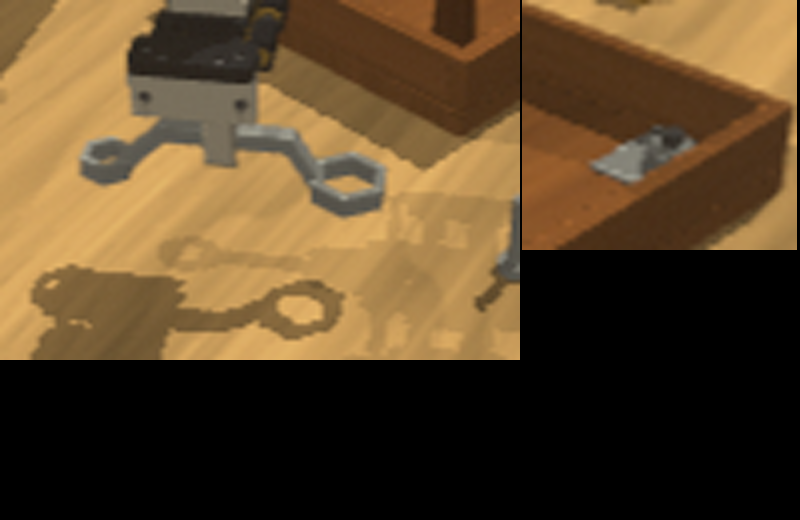

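The spanner hangs level in the grip above free table. I lower it until it touches.

```bash
python3 -m handwheel '[{"gripper":-1,"tx":0,"ty":0,"tz":-0.6,"turn":0},{"gripper":-1,"tx":0,"ty":0,"tz":-0.5,"turn":0},{"gripper":-1,"tx":0,"ty":0,"tz":-0.2,"turn":0},{"gripper":-1,"tx":0,"ty":0,"tz":-0.1,"turn":0},{"gripper":-1,"tx":0,"ty":0,"tz":0,"turn":0},{"gripper":-1,"tx":0,"ty":0,"tz":0,"turn":0}]' 60; python3 s.py; python3 -m handwheel '[{"gripper":-1,"tx":0,"ty":0,"tz":-0.06,"turn":0},{"gripper":-1,"tx":0,"ty":0,"tz":0,"turn":0},{"gripper":-1,"tx":0,"ty":0,"tz":0,"turn":0}]' 60; python3 s.py
```

```text
clock: 24.42
tcp_pos: [517.5, -297.1, 39.8]
tcp_rot: [1.755, 2.604, -0.0]
ft_force: [-0.1, 1.2, -2.3]
opening: 13.5
[ 517.5 -297.1   39.8] yaw 22.0 ring [ 589.4 -268.    39.8] F [-0.1  1.2 -2.3] M [ 0.11  0.01 -0.01]
nut torque -0.101
clock: 24.8
tcp_pos: [517.0, -296.8, 36.7]
tcp_rot: [1.757, 2.605, -0.0]
ft_force: [0.6, -0.3, -2.5]
opening: 13.1
[ 517.  -296.8   36.7] yaw 22.0 ring [ 588.9 -267.7   36.7] F [ 0.6 -0.3 -2.5] M [ 0.    0.06 -0.03]
nut torque 0.009
```

```bash
python3 -m handwheel '[{"gripper":-1,"tx":0,"ty":0,"tz":-0.05,"turn":0},{"gripper":-1,"tx":0,"ty":0,"tz":0,"turn":0},{"gripper":-1,"tx":0,"ty":0,"tz":0,"turn":0}]' 60; python3 s.py; python3 -m handwheel '[{"gripper":-1,"tx":0,"ty":0,"tz":-0.03,"turn":0},{"gripper":-1,"tx":0,"ty":0,"tz":0,"turn":0},{"gripper":-1,"tx":0,"ty":0,"tz":0,"turn":0}]' 60; python3 s.py
```

```text
clock: 25.18
tcp_pos: [517.1, -296.8, 34.7]
tcp_rot: [1.756, 2.605, 0.0]
ft_force: [-0.0, 0.5, -3.1]
opening: 13.7
[ 517.1 -296.8   34.7] yaw 22.0 ring [ 589.  -267.7   34.7] F [-0.   0.5 -3.1] M [ 0.   -0.03  0.03]
nut torque -0.01
clock: 25.55
tcp_pos: [517.1, -296.9, 33.9]
tcp_rot: [1.756, 2.604, -0.0]
ft_force: [-3.1, 0.1, 3.4]
opening: 13.4
[ 517.1 -296.9   33.9] yaw 22.0 ring [ 588.9 -267.9   33.9] F [-3.1  0.1  3.4] M [0.15 0.31 0.04]
nut torque -0.059
```

Contact with the table. I release to half open, retreat straight up, and check.

```bash
python3 -m handwheel '[{"gripper":-0.4,"tx":0,"ty":0,"tz":0,"turn":0},{"gripper":-0.2,"tx":0,"ty":0,"tz":0,"turn":0},{"gripper":-0.1,"tx":0,"ty":0,"tz":0,"turn":0},{"gripper":0,"tx":0,"ty":0,"tz":0,"turn":0},{"gripper":0,"tx":0,"ty":0,"tz":0.3,"turn":0},{"gripper":0,"tx":0,"ty":0,"tz":0.8,"turn":0},{"gripper":0,"tx":0,"ty":0,"tz":1,"turn":0},{"gripper":0,"tx":0,"ty":0,"tz":1,"turn":0}]'
python3 -m handwheel '[{"gripper":0,"tx":0,"ty":-1,"tz":0.5,"turn":0},{"gripper":0,"tx":0,"ty":-1,"tz":0.5,"turn":0},{"gripper":0,"tx":0,"ty":-1,"tz":0,"turn":0},{"gripper":0,"tx":0,"ty":-1,"tz":0,"turn":0},{"gripper":0,"tx":0,"ty":0,"tz":0,"turn":0},{"gripper":0,"tx":0,"ty":0,"tz":0,"turn":0}]'
python3 - <<'E'
from h import *;from plant import *
S=capture("scene");T=capture("top");cv2.imwrite("pics/t9.png",T["frame"])
C=np.zeros((600,800,3),np.uint8)
C[:384,:512]=S["frame"]
B=cv2.resize(T["frame"][140:250,130:330],None,fx=2,fy=2);C[384:600,:400]=B[:216]
A=cv2.resize(T["frame"][156:181,138:163],None,fx=10,fy=10,interpolation=cv2.INTER_CUBIC);C[:250,520:770]=A
cv2.imwrite("pics/c8.png",C);print(*st(get_obs()))
E
```

```text
clock: 26.55
tcp_pos: [517.0, -296.7, 159.5]
tcp_rot: [1.756, 2.604, -0.0]
ft_force: [0.7, -0.9, -0.1]
opening: 46.3
clock: 27.3
tcp_pos: [517.0, -456.0, 197.7]
tcp_rot: [-1.756, -2.604, -0.001]
ft_force: [-0.7, -0.5, 0.1]
opening: 46.9
[ 517.3 -455.4  197.9] yaw 22.1 ring [ 589.1 -426.3  197.9] F [ 0.2 -0.3 -0.5] M [ 0.02  0.01 -0.01]
```

View pics/c8.png

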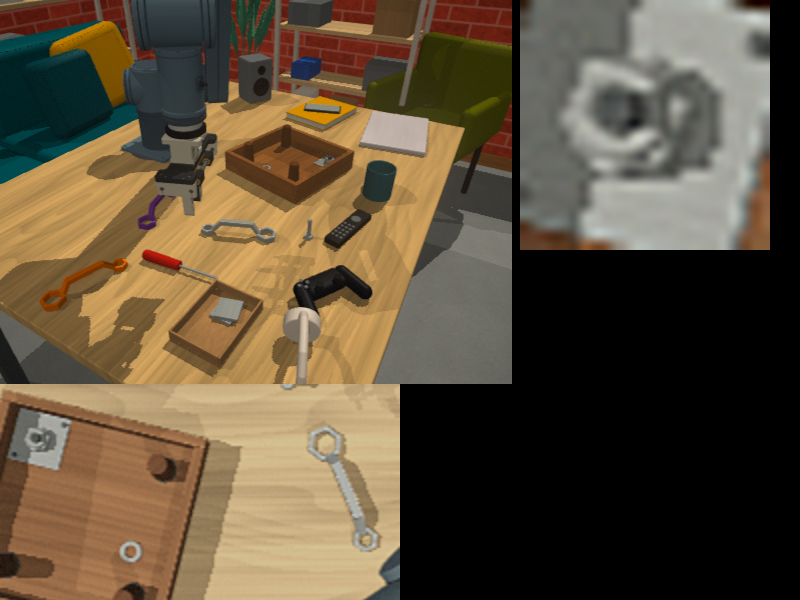

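The spanner lies flat at about (340,490) in the crop, everything else is in place, and the gripper is clear. I hand in.

```bash
python3 -c "
from plant import job;print(job.close_job())"
```

```text
the job is handed in; nothing more can be done
None
```

I tightened the nut to its stop with the steel spanner, laid the spanner back on the table, and handed the job in at about 27 s. No verdict was reported.

- **Tightening:** I seated the big ring on the loose nut and made two swings of about 60°, with one lift and reseat between them. I then pulled up until the wrist moments showed about 0.87 N m on the nut. That is inside the 0.56 to 1.6 N m band, and running friction measured about 0.24 N m. The torque was backed off to about 0 before I lifted the spanner off.
- **Placing:** The spanner lies flat where it was first picked up, to the right of the stool. The last picture shows it lying flat, the other objects apparently where they were, and the gripper clear with about zero wrist force.
- **Less certain:**
  - The handle turned slightly in the pads at the end; the grip's own moment levelled off near 0.54 N m, so the last of the torque came from sideways force.
  - The final nut angle was judged from torque only, because the pictures were too coarse to confirm it.
  - The small ring passed close to the foot at the end of the swing, but I saw no force from it.

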